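# Gauge the clamp channel of a platform shaker

## Task

Gauge the gap between the two metal bars of the shaker's nearer channel, from the thinnest gauge up: the white one has already dropped in and stays there, so set the blue gauge upright on the middle of that gap beside it, its long side along the bars, and let go. If it drops in between the bars, leave it there and try the thicker red gauge in the same way next to it. Stop at the first gauge that will not go in and leave it standing upright on top of the bars, across the middle of the gap; if that is the blue one, leave the red one where it stands.

Things in the scene. Friction and masses are not known exactly. Their poses are not given: they have to be found in the camera images.
- blue_centre (a point): Upright gauge: blade 60 mm long (its y axis, rounded ends), 24 mm thick (x), 50 mm high, blue plastic, about 0.12 kg; on the middle of its top a square knob 20 x 20 mm, 40 mm high (90 mm in all). Point at its centre, 45 mm above its flat underside, z up; knob's middle 25 mm higher. Loose, on the bench beside the shaker.
- red_centre (a point): Upright gauge: blade 60 mm long (its y axis, rounded ends), 44 mm thick (x), 50 mm high, red plastic, about 0.18 kg; on the middle of its top a square knob 20 x 20 mm, 40 mm high (90 mm in all). Point at its centre, 45 mm above its flat underside, z up; knob's middle 25 mm higher. Loose, on the bench beside the shaker.
- white_centre (a point): Upright gauge: blade 60 mm long (its y axis, rounded ends), 8 mm thick (x), 50 mm high, white plastic, about 0.05 kg; on the middle of its top a square knob 20 x 20 mm, 40 mm high (90 mm in all). Point at its centre, 45 mm above its flat underside, z up; knob's middle 25 mm higher. Loose, in the nearer channel near its +y end, down on its floor.
- mouth (a point): Mid-gap of the nearer (to the robot) of the two channels on the low shaker, level with the bars' flat tops, 84 mm over the bench. Two fixed grey metal bars, 250 mm long (y axis), 100 mm wide over both (x), z up; gap 34 mm deep, 12 mm wide or 32 mm (top edges bevelled 4 mm). The other width is in the far channel, 130 mm on, unused. Gauges 85 mm apart along y (centres) all fit; going in = 34 mm lower.
Mind the look-alikes: they are no part of the job. Of the things that look like the part that bears white_centre, the largest one is meant.

How it is judged:
On the way:
1. the blue gauge is tried: set on or in the gap of the nearer channel (x of blue_centre in the frame of mouth between -0.02 and 0.02 m and y of blue_centre in the frame of mouth between -0.13 and 0.13 m and z of blue_centre in the frame of mouth between -0.01 and 0.056 m), for 0.2 s.
At the end, for the whole second after the job is handed in: At rest: white still down in the nearer channel; either blue stands on the bars over the gap and red is within 30 mm of its start, or blue is down in the gap and red stands over it. The standing one: within 14 mm of mid-gap, along the bars within 12 deg, upright within 11 deg (x of white_centre in the frame of mouth between -0.016 and 0.016 m and y of white_centre in the frame of mouth between -0.125 and 0.125 m and z of white_centre in the frame of mouth between -0.01 and 0.02 m and linear speed of each of white, blue, red below 0.02 m/s and (((x of blue_centre in the frame of mouth between -0.014 and 0.014 m and y of blue_centre in the frame of mouth between -0.125 and 0.125 m and z of blue_centre in the frame of mouth between 0.037 and 0.053 m and angle between the y axis of blue_centre and the y axis of mouth, either way round below 0.21 rad and angle between blue_centre's own z axis and vertical below 0.2 rad) and distance of red_centre from where it was at the start of the episode below 0.03 m) or ((x of blue_centre in the frame of mouth between -0.016 and 0.016 m and y of blue_centre in the frame of mouth between -0.125 and 0.125 m and z of blue_centre in the frame of mouth between -0.01 and 0.02 m) and (x of red_centre in the frame of mouth between -0.014 and 0.014 m and y of red_centre in the frame of mouth between -0.125 and 0.125 m and z of red_centre in the frame of mouth between 0.037 and 0.053 m and angle between the y axis of red_centre and the y axis of mouth, either way round below 0.21 rad and angle between red_centre's own z axis and vertical below 0.2 rad)))); the robot touches nothing.
It fails at once if the red gauge is moved more than 30 mm while the blue one has not been set on or in the gap (distance of red_centre from where it was at the start of the episode above 0.03 m and not (x of blue_centre in the frame of mouth between -0.02 and 0.02 m and y of blue_centre in the frame of mouth between -0.13 and 0.13 m and z of blue_centre in the frame of mouth between -0.01 and 0.056 m)).
It also fails if it takes over 72 s, if anything falls off the work surface, if the arm or the gripper's body presses on something with over 40 N, if the wrist force passes 120 N, or if a joint passes its speed limit or range.

## Robot

A 6-joint arm with a two-finger parallel gripper is mounted at the origin on the work surface. World frame = base frame: x ahead of the robot, y to its left, z up, the work surface at z = 0. Lengths are in m, angles in rad, forces in N, time in s.
With the tool pointing down it reaches from about 0.225 to 0.875 m from the base axis. Payload 3.4 kg.
Tool frame: the origin (TCP) lies at the very end of the fingers, on their centre line; the grasp point (between the pads) lies 19 mm behind it; z points along the fingers, y is the line along which they close (so a half turn about z gives the same grasp; the last joint's range is limited). The gripper opens to 85 mm and grips with 20 to 120 N. Pads are 22 mm wide; open, the fingers measure 114 mm over their backs; the gripper's body (76 mm by 85 mm) begins 54 mm behind the grasp point. The pads swing forward as they close: fully open they stand 13 mm farther back than shut.
Start: joints at [-1.393, 0.276, 1.505, -0, 1.361, -0.121], TCP at [0.169, -0.55, 0.2] pointing down, gripper open.
Joint ranges: [-2.89, 2.89], [-0.75, 2.08], [0.22, 2.7], [-1.18, 4.32], [0.11, 2.71], [-2.7, 2.7]. Speed limits (rad/s): [2.57, 2.57, 3.14, 3.14, 3.14, 3.14].

## Interface

Orientations are given as a unit quaternion [w, x, y, z].
In Python, from rig import get_state, optics, sign_off gives the robot as it stands.
- The arm moves only by the tool send_rows, never from a script. Its argument "increments" is a list of rows, each an object with "gripper": the gripper's target within -1 to 1 (shut at 1, half-way at 0, fully open at -1); "linear": the shift along the world's x, y, z in m, a list of three; "delta_rot": the turn, a rotation vector about the world's x, y, z in rad, a list of three. In form: [{"gripper": gripper, "linear": [dx, dy, dz], "delta_rot": [rx, ry, rz]}, ...]. A call has 1 to 8 rows; each row is the pose to reach, as a shift and turn from the pose commanded when the call began; what a row does not reach only later rows make up. A row lasts 1/10 s, in which the tool goes at most 50 mm and 8.59 degrees, less where a joint would pass 70% of its speed; a pose out of reach is approached as far as the arm can. A call with a gripper value outside its range is refused whole. The fingers move at their own pace and stop on an object; "newtons" is the grip in N (left out, the last holds). Time passes only in rows, so rows that repeat a pose let the fingers close. It gives the time, the measured TCP pose, the force, the opening and the grip force at its end, in the units of the state.
- get_state(): the state, without advancing time (a new reading comes with each control period).
- optics.get_image(name): name is "scene" or "top"; returns a dict with "pixels" (420x560x3 uint8, blue, green, red), "K" (3x3 intrinsics, pixels), "rvec" (rotation vector, rad) and "tvec" (3), from world to camera coordinates, as OpenCV has them. Camera axes: x right, y down, z forward; pixel columns grow to the right and rows downward; lengths in m; the calibration is good to about 2 mm. A picture is of the moment at which its call begins. There is no depth.
- sign_off(): hands the job in; it is judged then, once.
The state is a dict: "clock": time; "qpos": joint angles; "qd": joint speeds; "effort": joint torques, N m; "position": TCP position; "ee_rot": TCP orientation; "contact_force": force on the tool from outside, world axes, zero at the start; "moment": the same for the moment, N m; "width": finger opening in m; "gripper_force": force on a finger pad.
Only numpy, scipy, OpenCV 4.12 (cv2) and the standard library are available. Lean on these libraries where they do the work, as an engineer would, in place of code of your own. Each camera call takes 0.05 s, during which the arm holds its last target. There are 200 camera calls.

## Working session

There is one attempt and no reset: what is moved stays moved. The work goes in short steps, Python scripts to look and compute and a tool call to move; the robot and the scene stay as the last step left them, time stands still between calls to the robot, and variables do not carry over. Pictures are saved under pics/ and viewed, at most 10 in all, crops included, and the job is handed in when it is done.

Besides the shell and the picture viewer there is one more tool, called after "Request:" as a command line: name --argument value ..., lists and objects as JSON in quotes. send_rows: Moves the arm, as the interface text tells. Its arguments: {"type":"object","properties":{"increments":{"type":"array"},"newtons":{"type":"number"}},"required":["increments"]}

```bash
mkdir -p pics; cat > h.py <<'E'
import cv2, numpy as np
from rig import get_state, optics
def grab(n, f=None):
    d=optics.get_image(n)
    if f: cv2.imwrite('pics/'+f, d['pixels'])
    return d
def ray(d,px):
    K=np.array(d['K']);R=cv2.Rodrigues(np.array(d['rvec'],float))[0];t=np.array(d['tvec'],float).ravel()
    p=np.linalg.inv(K)@np.array([px[0],px[1],1.]); return -R.T@t, R.T@p
def onz(d,px,z):
    c,v=ray(d,px); return c+v*(z-c[2])/v[2]
def proj(d,P):
    return cv2.projectPoints(np.array(P,float).reshape(-1,1,3),np.array(d['rvec'],float),np.array(d['tvec'],float),np.array(d['K'],float),None)[0].reshape(-1,2)
E
python3 - <<'E'
from h import *
a=grab('scene','s0.png');b=grab('top','t0.png')
for d in(a,b): print(ray(d,(280,210)),d['K'][0][0])
s=get_state();print(s)
E
```

```text
(array([ 0.82398158, -0.61215858,  0.6586544 ]), array([-0.35017761,  0.67637079, -0.64804705])) 406.1246541246188
(array([0.42853173, 0.00766046, 1.17477917]), array([ 0.08233997, -0.01979522, -0.99644748])) 510.9671581023166
{'clock': 0.1, 'qpos': array([-1.39298567e+00,  2.76561116e-01,  1.50600083e+00,  1.30442390e-05,
        1.36071317e+00, -1.21006521e-01]), 'qd': array([-2.60535800e-03, -1.68213779e-03, -3.61668705e-03, -6.24059667e-04,
        5.79139489e-05, -2.12415712e-03]), 'effort': array([ 1.54514120e-03, -4.17699265e+01, -2.46404475e+01, -1.51126983e-04,
        5.79319560e-03,  4.61267589e-06]), 'position': array([ 0.16917757, -0.54900384,  0.19931179]), 'ee_rot': array([-8.41071334e-04,  9.88859138e-01,  1.48851933e-01, -1.75144423e-05]), 'contact_force': array([ 0.06998226,  0.25896861, -1.05543777]), 'moment': array([ 0.06890767,  0.0418754 , -0.00674514]), 'gripper_force': 0.0, 'width': 0.08562449553754033}
```

View pics/s0.png

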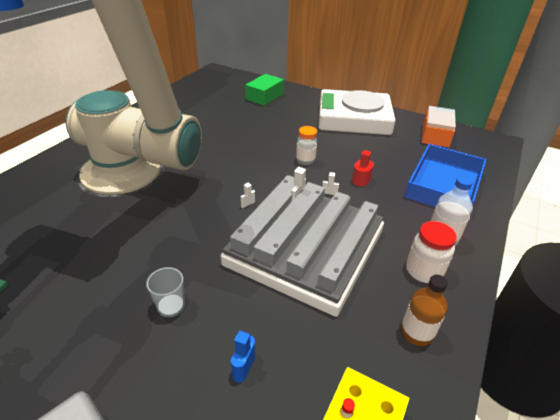

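View pics/t0.png

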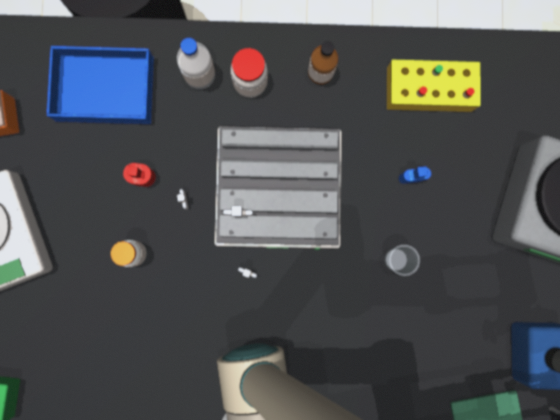

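The scene view shows the shaker in the middle, blue at (243,357) and red at (363,170). In the top view, blue is at (417,174), red at (138,174), and the white gauge is in the nearer channel at (237,211). There are small white decoys at (182,199) and (247,272).

```bash
python3 - <<'E'
from h import *
a=cv2.imread('pics/s0.png');b=cv2.imread('pics/t0.png')
c1=cv2.resize(b[120:255,208:348],None,fx=4,fy=4,interpolation=cv2.INTER_CUBIC)
cv2.imwrite('pics/c1.png',c1)
k=lambda im,r:cv2.resize(im[r[0]:r[1],r[2]:r[3]],(260,260),interpolation=cv2.INTER_CUBIC)
cv2.imwrite('pics/c2.png',np.vstack([np.hstack([k(b,(150,200,390,440)),k(b,(150,200,113,163)),k(a,(140,205,335,400))]),np.hstack([k(a,(320,385,210,275)),k(a,(150,260,230,340)),k(b,(190,240,210,260))])]))
E
```

```text
(no output)
```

View pics/c1.png

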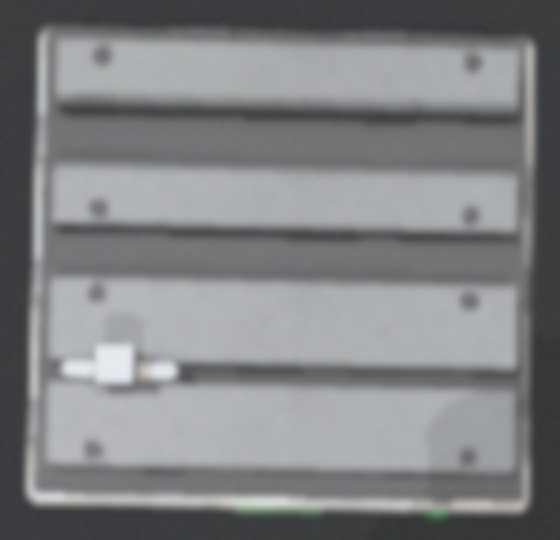

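View pics/c2.png

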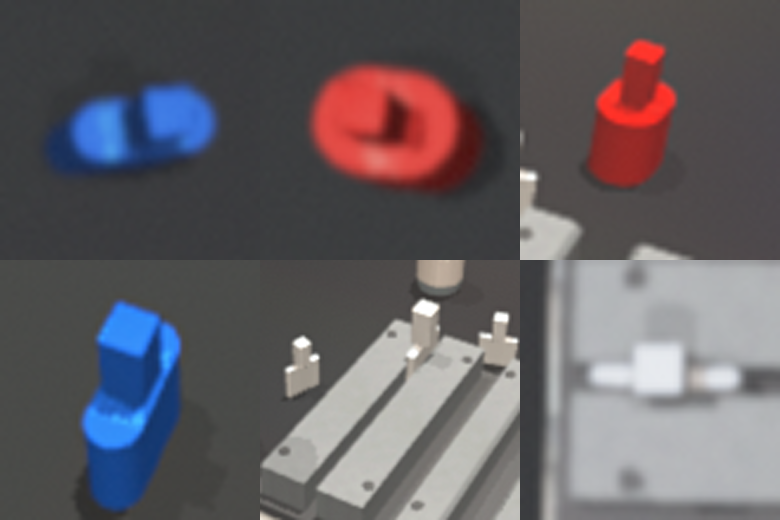

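```bash
cat > m.py <<'E'
from h import *
d=grab('top');im=d['pixels'];s=grab('scene')
g=cv2.cvtColor(im,cv2.COLOR_BGR2GRAY).astype(float)
E
python3 - <<'E'
from m import *
for c in (225,262,280,300,318,330): print(c,[int(v) for v in g[184:246,c-2:c+3].mean(1)])
for nm,rng,z in (('blue',(90,130),0),('red',(0,8),0)):
    for d_,n in((d,'top'),(s,'scene')):
        h=cv2.cvtColor(d_['pixels'],cv2.COLOR_BGR2HSV)
        m=cv2.inRange(h,(rng[0],150,50),(rng[1],255,255))
        k,l,st,ce=cv2.connectedComponentsWithStats(m)
        print(nm,n,[(st[i].tolist(),ce[i].round(1).tolist()) for i in range(1,k) if st[i,4]>100])
E
```

```text
225 [118, 116, 113, 112, 124, 152, 173, 180, 182, 182, 182, 181, 181, 182, 182, 181, 181, 181, 181, 182, 183, 183, 182, 181, 176, 176, 194, 211, 212, 193, 162, 159, 175, 182, 184, 183, 183, 182, 183, 182, 182, 182, 182, 182, 182, 183, 183, 183, 184, 184, 180, 162, 134, 114, 116, 120, 120, 120, 135, 172, 194, 172]
262 [117, 116, 114, 112, 113, 127, 152, 171, 177, 178, 179, 180, 180, 179, 180, 179, 179, 178, 178, 179, 178, 178, 178, 178, 177, 169, 143, 108, 96, 102, 110, 127, 153, 172, 178, 180, 180, 181, 181, 180, 181, 181, 181, 180, 179, 180, 180, 179, 179, 179, 179, 171, 150, 125, 114, 115, 117, 117, 121, 143, 179, 187]
280 [116, 115, 114, 111, 109, 119, 142, 163, 173, 174, 173, 173, 173, 174, 176, 177, 177, 177, 176, 175, 175, 175, 176, 176, 176, 169, 146, 112, 87, 91, 103, 117, 142, 163, 173, 175, 174, 174, 174, 175, 176, 177, 178, 177, 177, 176, 177, 176, 177, 177, 177, 172, 156, 128, 110, 112, 116, 117, 118, 137, 177, 202]
300 [116, 115, 113, 110, 107, 112, 132, 156, 170, 175, 175, 175, 175, 175, 174, 175, 175, 175, 175, 175, 176, 175, 176, 176, 176, 174, 165, 136, 100, 91, 102,
[... 627 characters left out ...]
102, 112, 130, 149, 157, 159, 159, 160, 159, 159, 159, 159, 159, 159, 159, 159, 159, 158, 157, 157, 158, 153, 140, 118, 102, 104, 106, 107, 108, 126, 163]
blue top [([181, 38, 15, 17, 204], [188.3, 45.5]), ([47, 46, 106, 78, 7712], [99.7, 84.3]), ([400, 167, 31, 16, 369], [415.3, 174.7]), ([513, 324, 47, 65, 2058], [538.1, 354.3])]
blue scene [([0, 0, 23, 11, 212], [9.9, 4.3]), ([405, 144, 81, 62, 3147], [444.3, 174.2]), ([231, 331, 24, 52, 919], [242.4, 355.6])]
red top [([232, 48, 32, 33, 832], [248.0, 63.8]), ([123, 163, 32, 23, 544], [138.7, 174.0])]
red scene [([352, 150, 22, 36, 522], [362.7, 169.4]), ([420, 221, 37, 29, 818], [437.4, 235.0]), ([343, 399, 12, 15, 139], [347.9, 405.8])]
```

```bash
python3 - <<'E'
from m import *
m=onz(d,(278.6,213.15),.084);e=onz(d,(219.9,211.9),.084);f=onz(d,(337.4,214.4),.084)
print('mouth',m,e,f,'yaw of y axis',np.degrees(np.arctan2(e[1]-f[1],e[0]-f[0]))-90,np.linalg.norm(e-f))
w=onz(d,(236.8,211),.14);print('white knob',w)
p=onz(d,(404.4,176.9),.05);q=onz(d,(431.5,172.7),.05)
print('blue blade',(p+q)/2,np.degrees(np.arctan2(p[1]-q[1],p[0]-q[0]))-90,np.linalg.norm(p-q))
print('blue knob',onz(d,(422.7,171.5),.09),onz(s,(242.7,337),.09))
# silhouette hull midpoint of scene blade bottom etc. via red for reference
print('red',onz(d,(139,174),.05))
# knob top face by brightness in scene
hs=cv2.cvtColor(s['pixels'],cv2.COLOR_BGR2HSV)[328:385,228:258]
print(hs[2:24,0:28,2])
E
```

```text
mouth [ 0.51182573 -0.01116926  0.084     ] [0.51136717 0.11437306 0.084     ] [ 0.51229109 -0.13731681  0.084     ] yaw of y axis 0.2103236906579582 0.25169156852986724
white knob [0.50980301 0.0747201  0.14      ]
blue blade [ 0.60793711 -0.32045991  0.05      ] 10.313365074051092 0.06164394690619764
blue knob [ 0.60898661 -0.31901347  0.09      ] [ 0.61446736 -0.31910477  0.09      ]
red [0.59351739 0.29900882 0.05      ]
[[ 74  75  76  75  75  75  74  75  75  75  97 146 163 124  92  80  75  74
   74  75  75  75  75  75  75  76  75  75]
 [ 74  75  75  76  75  76  75  75  73  81 152 236 246 219 189 161 120  89
   76  74  74  75  75  75  76  75  75  75]
 [ 74  75  74  76  74  76  75  75  75 109 203 252 252 251 251 243 217 180
  142 117  89  76  74  74  75  74  75  75]
 [ 75  75  76  75  75  74  74  74  84 157 238 251 249 249 250 250 251 249
  233 218 181 129  76  74  74  75  75  74]
 [ 75  76  75  74  75  74  75  75 127 223 252 250 249 249 249 249 249 250
  251 254 250 201  98  76  74  75  74  75]
 [ 74  75  75  75  74  75  74  89 181 251 251 249 249 249 249 249 249 249
  250 251 25
[... 1203 characters left out ...]
 76  75  75  75  74  74  93 128 135 135 135 137 137 137 138 138 137 130
  115 114 111 123 210 255 243 151 102  74]
 [ 74  74  74  75  75  75  88 120 135 135 135 137 137 136 137 138 139 132
  115 113 110 122 199 249 205 121 102  77]
 [ 75  75  75  74  74  75  85 116 134 135 134 136 137 137 137 138 139 132
  116 112 111 139 209 233 149 112 104  78]
 [ 75  74  75  75  74  75  81 110 134 135 135 135 137 136 137 137 137 131
  115 111 118 166 218 185 120 112 105  79]
 [ 74  74  75  74  75  75  84 115 133 135 134 135 135 136 136 137 136 129
  115 111 137 201 223 143 111 112 105  79]
 [ 75  75  75  76  75  76 101 131 135 134 135 135 135 136 136 138 136 129
  114 119 169 228 208 122 110 112 106  79]]
```

Request:
send_rows --increments '[{"gripper":-1,"linear":[0.02,0.05,0.03],"delta_rot":[0,0,0.15]},{"gripper":-1,"linear":[0.05,0.1,0.03],"delta_rot":[0,0,0.3]},{"gripper":-1,"linear":[0.08,0.14,0.03],"delta_rot":[0,0,0.44]},{"gripper":-1,"linear":[0.11,0.18,0.03],"delta_rot":[0,0,0.59]},{"gripper":-1,"linear":[0.14,0.22,0.03],"delta_rot":[0,0,0.74]},{"gripper":-1,"linear":[0.18,0.23,0.03],"delta_rot":[0,0,0.88]},{"gripper":-1,"linear":[0.22,0.23,0.03],"delta_rot":[0,0,1.03]},{"gripper":-1,"linear":[0.26,0.23,0.03],"delta_rot":[0,0,1.18]}]'

```text
clock: 1.1
position: [0.4313, -0.3181, 0.2307]
ee_rot: [0.001, 0.736, 0.677, 0.0]
contact_force: [-0.7, -1.6, -0.0]
width: 0.0853
gripper_force: 0.0
```

```bash
python3 - <<'E'
from h import *
st=get_state();print(st['clock'],st['position'],st['qpos'])
s=grab('scene')
P=[onz(s,p,.09) for p in((239.8,330.2),(249.2,334),(244.8,343.8),(234.0,339.5))]
for i in range(4):
    v=P[(i+1)%4]-P[i];print(np.linalg.norm(v),np.degrees(np.arctan2(v[1],v[0])))
print(np.mean(P,0))
E
```

```text
1.1 [ 0.43131474 -0.31809353  0.23073198] [-7.65487515e-01  1.99778995e-01  1.53305347e+00  2.39302293e-04
  1.40725614e+00 -6.81570867e-01]
0.01673412423269013 5.619601438081262
0.018327180281040956 -79.77900235325282
0.018780400257832144 -173.595399671028
0.01853430722259098 93.84412326027217
[ 0.61327838 -0.31941562  0.09      ]
```

Request:
send_rows --increments '[{"gripper":-1,"linear":[0.05,-0.001,0],"delta_rot":[0,0,0.12]},{"gripper":-1,"linear":[0.1,-0.001,0],"delta_rot":[0,0,0.24]},{"gripper":-1,"linear":[0.14,-0.001,0],"delta_rot":[0,0,0.24]},{"gripper":-1,"linear":[0.18,-0.001,-0.02],"delta_rot":[0,0,0.24]},{"gripper":-1,"linear":[0.18,-0.001,-0.06],"delta_rot":[0,0,0.24]},{"gripper":-1,"linear":[0.18,-0.001,-0.09],"delta_rot":[0,0,0.24]},{"gripper":-1,"linear":[0.18,-0.001,-0.1],"delta_rot":[0,0,0.24]},{"gripper":-1,"linear":[0.18,-0.001,-0.1],"delta_rot":[0,0,0.24]}]'

```text
clock: 1.95
position: [0.6081, -0.3201, 0.1283]
ee_rot: [-0.002, 0.653, 0.757, -0.0]
contact_force: [0.5, -0.2, 0.7]
width: 0.0855
gripper_force: 0.0
```

```bash
python3 - <<'E'
from h import *
st=get_state();print(st['position'],st['ee_rot'])
s=grab('scene');t=grab('top')
k=lambda im,r:cv2.resize(im[r[0]:r[1],r[2]:r[3]],(390,390),interpolation=cv2.INTER_CUBIC)
cv2.imwrite('pics/c3.png',np.hstack([k(s['pixels'],(270,400,180,310)),k(t['pixels'],(125,225,360,460))]))
E
```

```text
[ 0.60813436 -0.32011331  0.12833985] [-1.88454644e-03  6.53089078e-01  7.57278713e-01 -2.35214842e-04]
```

View pics/c3.png

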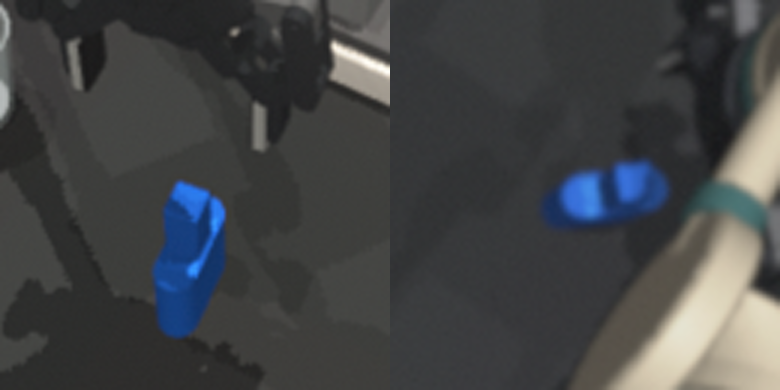

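The view shows the fingers open on both sides of the blue knob, with tips at about (205,300) and (267,320) in the full scene image and the knob at (242,337).

```bash
python3 - <<'E'
from h import *
s=grab('scene')
print(proj(s,[[.608,-.320,.141],[.608,-.320,.128],[.65,-.3135,.141],[.566,-.3266,.141]]))
print(onz(s,(205,300),.141),onz(s,(266.7,320),.141))
E
```

```text
[[237.67388038 316.50325347]
 [238.0086364  321.57089237]
 [264.05421022 325.36409624]
 [212.16061966 307.99403861]]
[ 0.54762315 -0.32002646  0.141     ] [ 0.64873338 -0.30357674  0.141     ]
```

Request:
send_rows --increments '[{"gripper":-1,"linear":[0.003,0,-0.03],"delta_rot":[0,0,0]},{"gripper":-1,"linear":[0.003,0,-0.055],"delta_rot":[0,0,0]},{"gripper":-1,"linear":[0.003,0,-0.07],"delta_rot":[0,0,0]},{"gripper":-1,"linear":[0.003,0,-0.07],"delta_rot":[0,0,0]},{"gripper":0,"linear":[0.003,0,-0.07],"delta_rot":[0,0,0]},{"gripper":0.3,"linear":[0.003,0,-0.07],"delta_rot":[0,0,0]},{"gripper":0.3,"linear":[0.003,0,-0.07],"delta_rot":[0,0,0]},{"gripper":0.3,"linear":[0.003,0,-0.07],"delta_rot":[0,0,0]}]' --newtons 25

```text
clock: 2.9
position: [0.6128, -0.3209, 0.0613]
ee_rot: [0.001, 0.653, 0.757, 0.0]
contact_force: [-0.4, -0.4, 0.1]
width: 0.0304
gripper_force: 0.0
```

Request:
send_rows --increments '[{"gripper":1,"linear":[0,0,0],"delta_rot":[0,0,0]},{"gripper":1,"linear":[0,0,0],"delta_rot":[0,0,0]},{"gripper":1,"linear":[0,0,0],"delta_rot":[0,0,0]},{"gripper":1,"linear":[0,0,0],"delta_rot":[0,0,0]},{"gripper":1,"linear":[0,0,0],"delta_rot":[0,0,0]},{"gripper":1,"linear":[0,0,0],"delta_rot":[0,0,0]}]'

```text
clock: 3.5
position: [0.6122, -0.3205, 0.06]
ee_rot: [-0.0, 0.653, 0.757, 0.0]
contact_force: [-0.2, -0.1, 1.5]
width: 0.0002
gripper_force: 0.0
```

```bash
python3 - <<'E'
from h import *
s=grab('scene');t=grab('top')
k=lambda im,r:cv2.resize(im[r[0]:r[1],r[2]:r[3]],(390,390),interpolation=cv2.INTER_CUBIC)
cv2.imwrite('pics/c4.png',np.hstack([k(s['pixels'],(290,400,190,300)),k(t['pixels'],(135,215,380,460))]))
E
```

```text
(no output)
```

View pics/c4.png

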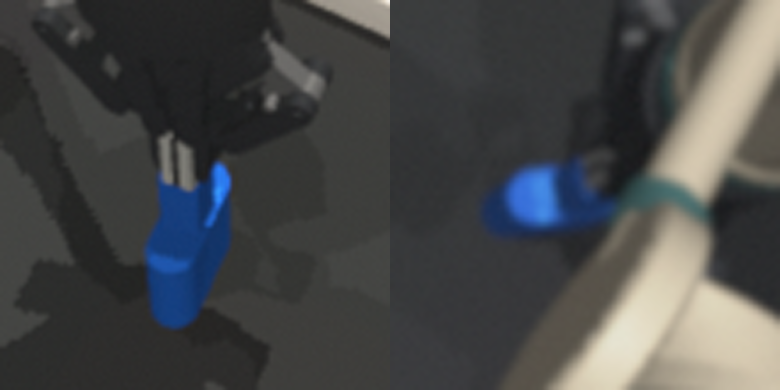

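The fingers closed on nothing: the pale pads meet at scene pixel (240,343), at the knob's top, and at about (423,170) in the top view. I'll triangulate the real tip position.

```bash
python3 - <<'E'
from h import *
s=grab('scene');t=grab('top')
p=get_state()['position'];print(p)
for z in (p[2],p[2]+.03): print(z,proj(s,[[p[0],p[1],z]]),proj(t,[[p[0],p[1],z]]))
for d,pts,n in((s,[(237.4,341.6),(242.2,343.6),(239,330)],'s'),(t,[(422,168.5),(424,170),(420,172)],'t')):
    for q in pts:
        for z in(.06,.09): print(n,q,z,onz(d,q,z).round(4))
a=t['pixels'][160:182,412:436]
print('top R-B');print(a[:,:,2].astype(int)-a[:,:,0]);print(a[:,:,2])
b=s['pixels'][326:354,228:258]
print('scene');print(b[:,:,0].astype(int)-b[:,:,2])
E
```

```text
[ 0.6122622  -0.3205394   0.06008482]
0.06008482040397534 [[241.64702115 347.39841667]] [[419.32813718 172.1740419 ]]
0.09008482040397534 [[241.02198325 337.05132973]] [[423.42088477 170.00472837]]
s (237.4, 341.6) 0.06 [ 0.6005 -0.3151  0.06  ]
s (237.4, 341.6) 0.09 [ 0.6117 -0.33    0.09  ]
s (242.2, 343.6) 0.06 [ 0.6093 -0.3143  0.06  ]
s (242.2, 343.6) 0.09 [ 0.6201 -0.3292  0.09  ]
s (239, 330) 0.06 [ 0.5908 -0.2956  0.06  ]
s (239, 330) 0.09 [ 0.6025 -0.3114  0.09  ]
t (422, 168.5) 0.06 [ 0.6206 -0.3265  0.06  ]
t (422, 168.5) 0.09 [ 0.6155 -0.3175  0.09  ]
t (424, 170) 0.06 [ 0.6174 -0.3309  0.06  ]
t (424, 170) 0.09 [ 0.6123 -0.3218  0.09  ]
t (420, 172) 0.06 [ 0.6127 -0.3221  0.06  ]
t (420, 172) 0.09 [ 0.6077 -0.3132  0.09  ]
top R-B
[[  -3   -4   -2   -2   -3   -2   -2   -2   -3   -3   -3   -2   -2   -3
    -4   -4   -2   -3   -2   -3   -4   -4   -4   -4]
 [  -3   -2   -3   -1   -4   -3   -2   -4   -3   -2   -3   -3   -2   -4
    -3   -3   -2   -1   -3   -3   -3   -4   -2   -1]
 [  -2   -2   -4   -4   -3   -1   -1   -3   -3   -2   -4   -4   -4   -3
    -4   -2   -3   -3   
[... 7434 characters left out ...]
104 103 104 103 103  99
   82  80  80 102 151 168 110  84  61  14  -2  -2]
 [ -2  -2  -2  -2  -2  -2  12  62 100 103 103 102 104 102 102 103 103  97
   82  79  86 120 155 133  88  82  62  13  -3  -2]
 [ -2  -2  -1  -2  -3  -2  15  66 100 102 102 101 103 102 104 103 102  96
   82  80  99 143 159 105  83  83  62  13  -2  -2]
 [ -2  -1  -2  -1  -2   1  28  80 102 103 103 103 104 104 104 103 102  96
   84  86 120 163 148  91  84  85  62  13  -2  -2]
 [ -2  -2  -2  -2  -3  13  55  95 103 102 102 101 101 103 104 103 103  97
   87  97 143 163 117  88  84  85  63  14  -3  -2]
 [ -2  -1  -2  -3   2  32  82 101 103  99 101 103 103 102 103 103 104  97
   88 104 144 142  90  82  84  84  63  12  -3  -1]]
```

Both views put the closed pad tips near z ≈ 0.09, on top of the knob, though the reported TCP is 0.06. I'll raise the arm and measure the tip offset in free air.

Request:
send_rows --increments '[{"gripper":1,"linear":[0,0,0.02],"delta_rot":[0,0,0]},{"gripper":1,"linear":[0,0,0.04],"delta_rot":[0,0,0]},{"gripper":1,"linear":[0,0,0.04],"delta_rot":[0,0,0]},{"gripper":1,"linear":[0,0,0.04],"delta_rot":[0,0,0]}]'

```text
clock: 4.1
position: [0.6123, -0.3206, 0.1002]
ee_rot: [0.0, 0.653, 0.757, 0.0]
contact_force: [-0.6, 0.8, -0.5]
width: 0.0001
gripper_force: 0.0
```

```bash
python3 - <<'E'
from h import *
s=grab('scene','s5.png');t=grab('top','t5.png')
p=get_state()['position'];print(p)
for z in (p[2],p[2]+.03): print(z,proj(s,[[p[0],p[1],z]]),proj(t,[[p[0],p[1],z]]))
k=lambda im,r:cv2.resize(im[r[0]:r[1],r[2]:r[3]],(400,560),interpolation=cv2.INTER_CUBIC)
cv2.imwrite('pics/c5.png',np.hstack([k(s['pixels'],(300,370,215,265)),k(t['pixels'],(135,205,395,445))]))
E
```

```text
[ 0.61149622 -0.3200702   0.09885156]
0.0988515642775418 [[240.58316236 333.46315785]] [[424.43981456 169.69787321]]
0.1288515642775418 [[239.89984934 322.26701251]] [[428.8259775  167.37961215]]
```

View pics/c5.png

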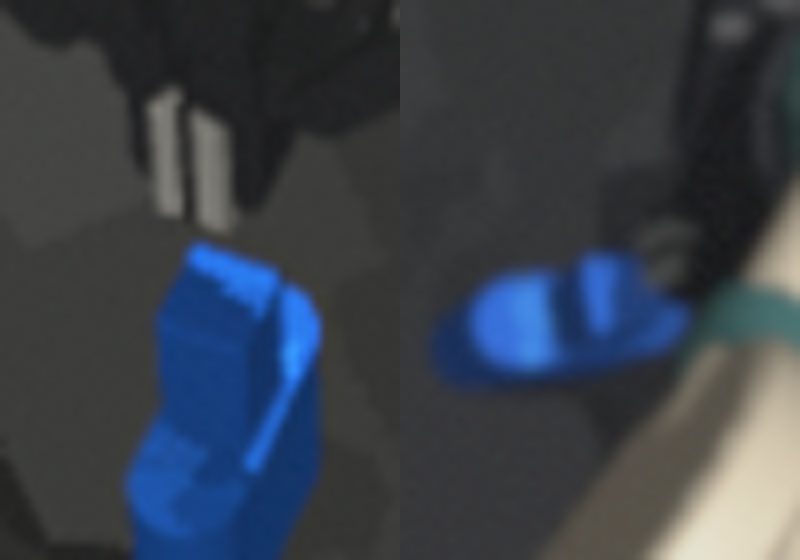

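```bash
python3 - <<'E'
from h import *
from scipy.optimize import least_squares
s=grab('scene');t=grab('top')
u=np.array([-.14,.99,0])*.011
f=lambda c:np.r_[proj(s,[c-u])[0]-(239.1,328.2),proj(t,[c+u])[0]-(425.3,167.3)]
r=least_squares(f,[.61,-.32,.11]);print(r.x,r.fun,get_state()['position'])
E
```

```text
[ 0.61470679 -0.32102245  0.1323178 ] [-0.9578132   0.021003   -0.73069817 -1.12107689] [ 0.61153737 -0.32007625  0.0987375 ]
```

The tips really sit about 32 mm above the reported TCP z, while the horizontal position agrees. I'll open half-way and go down with that correction.

Request:
send_rows --increments '[{"gripper":-0.2,"linear":[0,0,0],"delta_rot":[0,0,0]},{"gripper":-0.2,"linear":[0,0,0],"delta_rot":[0,0,0]},{"gripper":-0.2,"linear":[0,0,0],"delta_rot":[0,0,0]},{"gripper":-0.2,"linear":[0,0,0],"delta_rot":[0,0,0]},{"gripper":-0.2,"linear":[0,0,-0.02],"delta_rot":[0,0,0]},{"gripper":-0.2,"linear":[0,0,-0.04],"delta_rot":[0,0,0]},{"gripper":-0.2,"linear":[0,0,-0.05],"delta_rot":[0,0,0]},{"gripper":-0.2,"linear":[0,0,-0.05],"delta_rot":[0,0,0]}]'

```text
clock: 5.1
position: [0.6111, -0.3198, 0.0483]
ee_rot: [-0.002, 0.653, 0.757, -0.0]
contact_force: [-0.8, -0.3, 0.2]
width: 0.0515
gripper_force: 0.0
```

Request:
send_rows --increments '[{"gripper":-0.2,"linear":[0,0,-0.01],"delta_rot":[0,0,0]},{"gripper":-0.2,"linear":[0,0,-0.02],"delta_rot":[0,0,0]},{"gripper":-0.2,"linear":[0,0,-0.021],"delta_rot":[0,0,0]},{"gripper":1,"linear":[0,0,-0.021],"delta_rot":[0,0,0]},{"gripper":1,"linear":[0,0,-0.021],"delta_rot":[0,0,0]},{"gripper":1,"linear":[0,0,-0.021],"delta_rot":[0,0,0]},{"gripper":1,"linear":[0,0,-0.021],"delta_rot":[0,0,0]},{"gripper":1,"linear":[0,0,-0.021],"delta_rot":[0,0,0]}]'

```text
clock: 5.9
position: [0.6125, -0.3208, 0.0295]
ee_rot: [0.0, 0.653, 0.757, 0.0]
contact_force: [-0.7, -0.3, 0.4]
width: 0.0193
gripper_force: 30.3
```

Request:
send_rows --increments '[{"gripper":1,"linear":[0,0,0.04],"delta_rot":[0,0,0]},{"gripper":1,"linear":[0,0,0.08],"delta_rot":[0,0,0]},{"gripper":1,"linear":[0,0,0.12],"delta_rot":[0,0,0]},{"gripper":1,"linear":[0,0.01,0.15],"delta_rot":[0,0,0]},{"gripper":1,"linear":[-0.01,0.04,0.16],"delta_rot":[0,0,-0.03]},{"gripper":1,"linear":[-0.02,0.07,0.16],"delta_rot":[0,0,-0.06]},{"gripper":1,"linear":[-0.03,0.1,0.16],"delta_rot":[0,0,-0.1]},{"gripper":1,"linear":[-0.04,0.13,0.16],"delta_rot":[0,0,-0.143]}]'

```text
clock: 6.7
position: [0.5715, -0.1894, 0.1892]
ee_rot: [-0.0, 0.706, 0.708, 0.0]
contact_force: [0.5, 1.2, -1.5]
width: 0.0195
gripper_force: 30.0
```

Request:
send_rows --increments '[{"gripper":1,"linear":[-0.02,0.04,0],"delta_rot":[0,0,0]},{"gripper":1,"linear":[-0.03,0.08,0],"delta_rot":[0,0,0]},{"gripper":1,"linear":[-0.04,0.12,0],"delta_rot":[0,0,0]},{"gripper":1,"linear":[-0.05,0.15,0],"delta_rot":[0,0,0]},{"gripper":1,"linear":[-0.06,0.17,0],"delta_rot":[0,0,0]},{"gripper":1,"linear":[-0.06,0.176,0],"delta_rot":[0,0,0]},{"gripper":1,"linear":[-0.06,0.176,0],"delta_rot":[0,0,0]},{"gripper":1,"linear":[-0.06,0.176,0],"delta_rot":[0,0,0]}]'

```text
clock: 7.5
position: [0.513, -0.0154, 0.1892]
ee_rot: [0.001, 0.705, 0.709, -0.0]
contact_force: [0.2, -0.2, -0.6]
width: 0.019
gripper_force: 30.0
```

Request:
send_rows --increments '[{"gripper":1,"linear":[-0.001,0,-0.03],"delta_rot":[0,0,0]},{"gripper":1,"linear":[-0.001,0,-0.055],"delta_rot":[0,0,0]},{"gripper":1,"linear":[-0.001,0,-0.065],"delta_rot":[0,0,0]},{"gripper":1,"linear":[-0.001,0,-0.065],"delta_rot":[0,0,0]},{"gripper":1,"linear":[-0.001,0,-0.065],"delta_rot":[0,0,0]}]'

```text
clock: 8.0
position: [0.5123, -0.0153, 0.1247]
ee_rot: [0.001, 0.706, 0.709, 0.0]
contact_force: [-0.5, 0.2, -0.9]
width: 0.0196
gripper_force: 29.9
```

```bash
python3 - <<'E'
from h import *
s=grab('scene');t=grab('top')
k=lambda im,r:cv2.resize(im[r[0]:r[1],r[2]:r[3]],(400,400),interpolation=cv2.INTER_CUBIC)
cv2.imwrite('pics/c6.png',np.hstack([k(s['pixels'],(140,270,230,360)),k(t['pixels'],(150,250,230,330))]))
print(get_state()['position'])
E
```

```text
[ 0.51259987 -0.01504777  0.12537373]
```

View pics/c6.png

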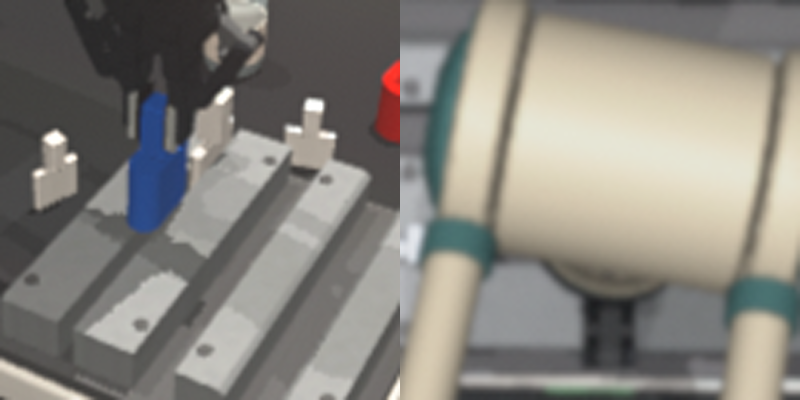

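The scene view shows blue held upright over the gap, with its underside at about (145,228) in the left crop. The white gauge is clear behind it, and the arm hides the top view. Next I lower it gently.

Request:
send_rows --increments '[{"gripper":1,"linear":[0,0,-0.003],"delta_rot":[0,0,0]},{"gripper":1,"linear":[0,0,-0.006],"delta_rot":[0,0,0]},{"gripper":1,"linear":[0,0,-0.008],"delta_rot":[0,0,0]},{"gripper":1,"linear":[0,0,-0.009],"delta_rot":[0,0,0]},{"gripper":1,"linear":[0,0,-0.009],"delta_rot":[0,0,0]}]'

```text
clock: 8.6
position: [0.5111, -0.0145, 0.1149]
ee_rot: [-0.0, 0.705, 0.709, -0.0]
contact_force: [0.3, 1.9, -2.0]
width: 0.0196
gripper_force: 29.9
```

Request:
send_rows --increments '[{"gripper":1,"linear":[0,0,-0.001],"delta_rot":[0,0,0]},{"gripper":1,"linear":[0,0,-0.001],"delta_rot":[0,0,0]},{"gripper":1,"linear":[0,0,-0.002],"delta_rot":[0,0,0]},{"gripper":1,"linear":[0,0,-0.002],"delta_rot":[0,0,0]}]'

```text
clock: 9.0
position: [0.5114, -0.0146, 0.1135]
ee_rot: [0.0, 0.705, 0.709, 0.0]
contact_force: [-0.9, -0.5, 1.6]
width: 0.0195
gripper_force: 30.4
```

Request:
send_rows --increments '[{"gripper":1,"linear":[0,0,-0.001],"delta_rot":[0,0,0]},{"gripper":1,"linear":[0,0,-0.001],"delta_rot":[0,0,0]}]'

```text
clock: 9.2
position: [0.5115, -0.0146, 0.1135]
ee_rot: [0.0, 0.705, 0.709, 0.0]
contact_force: [-1.8, 0.2, 8.6]
width: 0.02
gripper_force: 31.3
```

Contact is clear: 8.6 N and no further descent. Release it and let it settle.

Request:
send_rows --increments '[{"gripper":0.4,"linear":[0,0,0.001],"delta_rot":[0,0,0]},{"gripper":0.3,"linear":[0,0,0.001],"delta_rot":[0,0,0]},{"gripper":0.2,"linear":[0,0,0.001],"delta_rot":[0,0,0]},{"gripper":0,"linear":[0,0,0.001],"delta_rot":[0,0,0]},{"gripper":0,"linear":[0,0,0.001],"delta_rot":[0,0,0]},{"gripper":0,"linear":[0,0,0.001],"delta_rot":[0,0,0]}]'

```text
clock: 9.8
position: [0.5112, -0.0146, 0.113]
ee_rot: [-0.0, 0.705, 0.709, -0.0]
contact_force: [-0.7, 0.3, 0.0]
width: 0.0432
gripper_force: 0.0
```

Request:
send_rows --increments '[{"gripper":0,"linear":[0,0,0.02],"delta_rot":[0,0,0]},{"gripper":0,"linear":[0,0,0.05],"delta_rot":[0,0,0]},{"gripper":0,"linear":[0,0,0.09],"delta_rot":[0,0,0]},{"gripper":0,"linear":[-0.03,0,0.11],"delta_rot":[0,0,0]},{"gripper":0,"linear":[-0.07,-0.04,0.12],"delta_rot":[0,0,0]},{"gripper":0,"linear":[-0.11,-0.08,0.12],"delta_rot":[0,0,0]},{"gripper":0,"linear":[-0.15,-0.12,0.12],"delta_rot":[0,0,0]},{"gripper":0,"linear":[-0.18,-0.16,0.12],"delta_rot":[0,0,0]}]'

```text
clock: 10.6
position: [0.3424, -0.1593, 0.2334]
ee_rot: [0.001, 0.705, 0.709, 0.0]
contact_force: [0.6, -0.1, 0.9]
width: 0.0425
gripper_force: 0.0
```

Request:
send_rows --increments '[{"gripper":0,"linear":[0,-0.05,0],"delta_rot":[0,0,0]},{"gripper":0,"linear":[-0.02,-0.1,0],"delta_rot":[0,0,0]},{"gripper":0,"linear":[-0.03,-0.15,0],"delta_rot":[0,0,0]},{"gripper":0,"linear":[-0.03,-0.2,0],"delta_rot":[0,0,0]},{"gripper":0,"linear":[-0.03,-0.22,0],"delta_rot":[0,0,0]},{"gripper":0,"linear":[-0.03,-0.22,0],"delta_rot":[0,0,0]}]'

```text
clock: 11.2
position: [0.3138, -0.3826, 0.2324]
ee_rot: [0.0, 0.707, 0.708, -0.0]
contact_force: [0.7, 0.5, 0.3]
width: 0.0429
gripper_force: 0.0
```

```bash
python3 - <<'E'
from h import *
s=grab('scene');t=grab('top','t7.png')
k=lambda im,r:cv2.resize(im[r[0]:r[1],r[2]:r[3]],(400,400),interpolation=cv2.INTER_CUBIC)
cv2.imwrite('pics/c7.png',np.hstack([k(s['pixels'],(140,270,230,360)),k(t['pixels'],(160,240,225,305))]))
h=cv2.cvtColor(t['pixels'],cv2.COLOR_BGR2HSV);m=cv2.inRange(h,(95,150,50),(130,255,255))
m[:,:215]=0;m[:,345:]=0;m[:120]=0;m[255:]=0
c=np.argwhere(m)[:,::-1].astype(np.float32);r=cv2.minAreaRect(c);print(r,len(c),onz(t,r[0],.134)); print(get_state()['position'])
E
```

```text
((280.0, 212.5), (28.0, 11.0), 0.0) 288 [ 0.50941082 -0.01313509  0.134     ]
[ 0.31378801 -0.37844539  0.23257865]
```

View pics/c7.png

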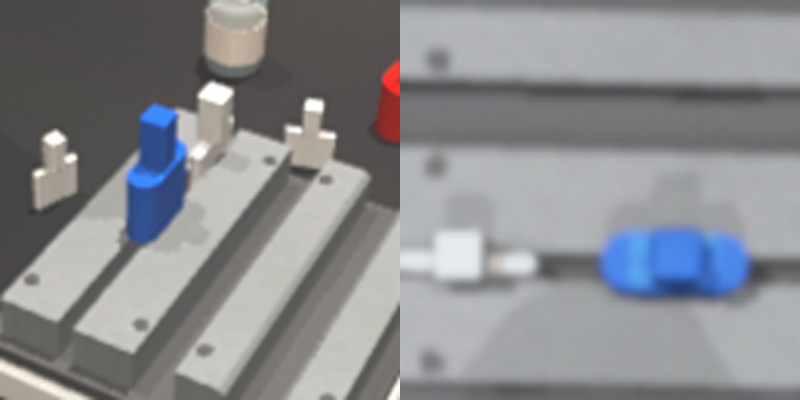

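Blue stands upright on the bars over the gap, at about (155,180) in the left crop and (675,262) in the right one. It did not drop in. White is still down in the channel, and red is untouched at the edge of the view. I'm handing in.

```bash
python3 -c "
from rig import sign_off
print(sign_off())"
```

```text
the job is handed in; nothing more can be done
None
```

The blue gauge would not go into the nearer gap, so I left it standing upright on the bars about 2 mm off mid-gap; white is still down in the channel, red was not touched, and the job is handed in (no verdict came back).

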